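Clamp a miniature for painting with a fold-out crank

ROBOT

A 6-joint arm with a two-finger parallel gripper is mounted at the origin on the work surface. World frame = base frame: x ahead of the robot, y to its left, z up, the work surface at z = 0. Lengths are in mm, angles in degrees, forces in N, time in s.
With the tool pointing down it reaches from about 350 to 850 mm from the base axis. Payload 8.1 kg.
Tool frame: the origin (TCP) lies at the very end of the fingers, on their centre line; the grasp point (between the pads) lies 19 mm behind it; z points along the fingers, y is the line along which they close (so a half turn about z gives the same grasp; the last joint's range is limited). The gripper opens to 85 mm and grips with 20 to 120 N. Pads are 22 mm wide; open, the fingers measure 114 mm over their backs; the gripper's body (76 mm by 85 mm) begins 54 mm behind the grasp point. The pads swing forward as they close: fully open they stand 13 mm farther back than shut.
Start: joints at [60.825, 7.471, 85.268, -0, 87.261, -4.893], TCP at [246.716, 546.934, 231.292] pointing down, gripper open.
Joint ranges: [-169.43, 169.43], [-51.17, 129.36], [1.28, 143.12], [-76.62, 256.62], [0, 156.53], [-152.29, 152.29]. Speed limits (degrees/s): [136.94, 136.94, 159.86, 180, 180, 180].

INTERFACE

Orientations are given as [roll, pitch, yaw] about the fixed x, y, z axes, in that order (R = Rz(yaw) Ry(pitch) Rx(roll)).
In Python, from bench import * gives the robot as it stands.
- The arm moves only by the tool play_rows, never from a script. Its argument "increments" is a list of rows, each a list of 3 entries, a list of its own where there are three numbers: the gripper's target within -1 to 1 (fully open at 1, half-way at 0, shut at -1), then the shift along the tool's x, y, z in mm, then the turn about the tool's z in rad. A call has 1 to 12 rows; each row shifts and turns the commanded pose from where the row before left it, along the tool's axes as they then stand; what a row does not reach is not made up. A row lasts 1/12 s, in which the tool goes at most 41.7 mm and 7.16 degrees, less where a joint would pass 70% of its speed; a pose out of reach is approached as far as the arm can. A call is refused whole if a number of a shift passes 41.7 or a number of a turn 0.125, either way. A call with a gripper value outside its range is refused whole. The fingers move at their own pace and stop on an object; "force" is the grip in N (left out, the last holds). Time passes only in rows, so rows that do not move let the fingers close. It gives the time, the measured TCP pose, the force, the opening and the grip force at its end, in the units of the state.
- sense(): the state, without advancing time (a new reading comes with each control period).
- snapshot(name): name is "side" or "top"; returns a dict with "color" (384x512x3 uint8, red, green, blue), "intrinsics" (3x3 intrinsics, pixels), "world_from_camera" (4x4, takes a point from camera to world coordinates). Camera axes: x right, y down, z forward; pixel columns grow to the right and rows downward; lengths in mm; the calibration is good to about 2 mm. A picture is of the moment at which its call begins. There is no depth.
- hand_in(): hands the job in; it is judged then, once.
Trained networks look in a picture, given as the dict that the camera call returned (one of the last four; its "shot" number tells which), for a name from the list of things; names that differ only in an ending like _2 or _b are one class to them, and where a whole thing is asked for, a point or a joint stands for the part that bears it (a point fixed in the world has none). Each returns a list of dicts, best first, with "p" (0 to 1); they miss things now and then, are a little off and sometimes report something else, mostly with a low value. They report only what shows in the picture. A call takes as long as a camera call.
- find_in(query, picture): "xyz" ([x, y, z] in mm, in the coordinates of the camera as it stood for that picture, good to about 4 mm: the middle of the surface that is visible of it).
- regions_of(query, picture): "mask" (384x512 bool, what is visible of it).
- pinpoint(query, picture): "xyz" ([x, y, z] in mm, in the coordinates of the camera as it stood for that picture, good to about 4 mm: a listed point, or the origin of a listed thing).
The state is a dict: "time": time; "joint_pos": joint angles; "qd": joint speeds; "joint_efforts": joint torques, N m; "tool_pos": TCP position; "tcp_rot": TCP orientation; "ft_force": force on the tool from outside, world axes, zero at the start; "wrist_torque": the same for the moment, N m; "finger_gap": finger opening in mm; "grip_force": force on a finger pad.
Only numpy, scipy, OpenCV 4.12 (cv2) and the standard library are available. Lean on these libraries where they do the work, as an engineer would, in place of code of your own. Each camera call takes 0.05 s, during which the arm holds its last target. There are 200 camera calls.

TASK

Get the grey miniature ready for painting: swing the clamp's folded red crank grip fully upright, then wind the crank clockwise until the jaw has closed the wooden plinth firmly against the back stop. Stop as soon as you feel it bite, since over-tightening dents the plinth; then let go, leaving the grip standing and the crank where it is. Do not touch the miniature and leave the other things on the table where they are.

Things in the scene. Friction and masses are not known exactly. Their poses are not given: they have to be found in the camera images.
- clamp: Painting clamp fixed to the table; origin on the table under the steel bed (100 mm along its x, y -160 to +120 mm, 12 mm thick). y runs from the blue crank housing (96 x 100 mm, centre y -85 mm, top 60 mm up) to the jaws (70 mm wide, tops 45 mm up). The steel back stop is locked at a setting that varies and is not measured: the jaw must travel 10 to 24 mm until the plinth is held.
- crank_axis (a point): Point on the crank's vertical axis, at x 0, y -85 mm in the clamp's frame and 90 mm above the table: the height of the grip's hinge and of the folded grip's centre line. Fixed. Round it the steel hub (28 mm across) rises 8 mm above the housing top, and the arm (12 mm wide) runs 8 to 16 mm above the housing top.
- grip_hinge (a point): Hinge of the folding grip at the outer end of the crank arm: 55 mm from the crank axis, 90 mm above the table, 30 mm above the housing top. Its pin is level and square to the arm. At the start it lies on the clamp's -x side of the axis; it goes round with the crank. Hinge cheeks 24 mm across, from 49 to 63 mm out, reach 33 mm above the housing top.
- grip_ball (a point): Centre of the red ball, 22 mm across, on the free end of the grip, 53 mm from the hinge on a shank 12 mm thick. Both revolve freely about the grip's length only: fingers that pinch the ball hard tilt with it. Folded, it lies level over the arm, ball 2 mm from the crank axis, its underside 3 mm over the arm, both sides free. Unfolded, it stands upright over the hinge, ball 143 mm up.
- grip (a joint): Fold angle of the grip, rad: 0 folded flat over the arm, 1.571 fully upright against its stop (the free end swings up and outward). Friction hinge of 0.15 N m (about 3 N at the ball): it stays where it is left, but a push towards the crank axis can fold it again.
- crank (a joint): Crank angle, rad: 0 at the start, grows as the crank is wound clockwise seen from above; range 0 to 5.6. Each rad advances the jaw 6 mm. Friction of 0.30 N m, about 5.5 N sideways at the grip while running free (a third less is felt when pausing); it holds its position when let go, also with the jaw clamped.
- jaw: Blue jaw carriage 70 x 18 x 32 mm; origin on the bed at the middle of its +y face; face of its orange spring pad 12 mm ahead (+y). Pad spring 20 N/mm: once the plinth is held, each further 0.1 rad of crank adds about 12 N of clamping and 1.3 N sideways at the grip. Well held is 15 to 40 N of clamping: 1.6 to 4.4 N more at the grip than running free. From 50 N the plinth dents.
- mini: Unpainted grey figure, 82 mm tall in all, on a wooden plinth 36 x 36 x 28 mm; origin at the centre of the plinth's underside, z up. Stands loose on the bed between pad and back stop, 4 to 6 mm from the pad; the jaw pushes it along. Mass about 0.12 kg.
- painted_mini: Bystander: red-painted figure on a dark plinth, 82 mm tall; origin under its centre.
- dropper_blue: Bystander: blue dropper bottle 25 mm in diameter, 72 mm tall, beside the clamp's bed; origin under its centre.
- dropper_yellow: Bystander: yellow dropper bottle 25 mm in diameter, 72 mm tall, beside the clamp's bed; origin under its centre.
- dropper_green: Bystander: green dropper bottle 25 mm in diameter, 72 mm tall; origin under its centre.
- paint_pot: Bystander: red paint pot with white cap, 38 mm in diameter, 36 mm tall; origin under its centre.
- water_cup: Bystander: clear water cup 72 mm in diameter, 85 mm tall; origin under its centre.
- paint_brush: Bystander: thin red paint brush 162 mm long, 8 mm thick, lying on the table; origin under it near its middle.

How it is judged (in metres and radians):
On the way, in this order (a step that is already met when the one before it is completed fails the run):
1. the grip is unfolded fully upright (value of joint grip above 1.4 rad), for 0.2 s.
2. the crank is wound until the jaw holds the plinth (contact force between jaw and mini above 12 N), for 0.3 s.
At the end, for the whole second after the job is handed in: The jaw presses the plinth of the grey miniature with more than 12 N (and never more than 50 N), the miniature stands within 0.1 rad of upright and still, and the crank grip stands upright (over 1.3 rad) (contact force between jaw and mini above 12 N and value of joint grip above 1.3 rad and angle between mini's own z axis and vertical below 0.1 rad and linear speed of mini below 0.01 m/s); the robot touches nothing.
It fails at once if the plinth is dented: clamped with more than 50 N (contact force between jaw and mini above 50 N).
It fails at once if the crank is wound with the grip not yet unfolded (value of joint crank above 0.6 rad and value of joint grip below 0.8 rad).
It fails at once if the robot touches the miniature (contact force between the arm and mini above 1 N).
It fails at once if the fingers touch the miniature (contact force between the fingers and mini above 1 N).
It fails at once if a bystander is moved more than 20 mm (distance of any of painted_mini, dropper_blue, dropper_yellow, dropper_green, paint_pot, water_cup, paint_brush from where it was at the start of the episode above 0.02 m).
It also fails if it takes over 72 s, if anything falls off the work surface, if the arm or the gripper's body presses on something with over 40 N, if the wrist force passes 120 N, or if a joint passes its speed limit or range.

## Working session

There is one attempt and no reset: what is moved stays moved. The work goes in short steps, Python scripts to look and compute and a tool call to move; the robot and the scene stay as the last step left them, time stands still between calls to the robot, and variables do not carry over. Pictures are saved under pics/ and viewed, at most 10 in all, crops included, and the job is handed in when it is done.

Besides the shell and the picture viewer there is one more tool, called as name(argument=value, ...) on one line, values as JSON. play_rows: Moves the arm, as the interface text tells. Its arguments: {"type":"object","properties":{"increments":{"type":"array","items":{"type":"array"}},"force":{"type":"number"}},"required":["increments"]}

```bash
mkdir -p pics; cat > h.py <<'E'
from bench import *
import numpy as np, cv2
def w(p,s): return (s["world_from_camera"]@np.r_[p,1])[:3]
def look(q,s,f=pinpoint,n=2):
    for d in f(q,s)[:n]: print(q,f.__name__,round(d["p"],2),w(d["xyz"],s).round(1))
def px(p,s):
    c=np.linalg.inv(s["world_from_camera"])@np.r_[p,1]; k=s["intrinsics"]@c[:3]; return (k[:2]/k[2]).round(1)
def save(s,n): cv2.imwrite("pics/"+n,s["color"][:,:,::-1])
E
python3 - <<'E'
from h import *
a=snapshot("top");b=snapshot("side")
cv2.imwrite("pics/a.png",cv2.resize(np.hstack([a["color"],b["color"]])[:,:,::-1],(800,300)))
save(a,"top.png");save(b,"side.png")
for s in (a,b):
    print(s["world_from_camera"].round(2).tolist())
    for q in ["clamp","crank_axis","grip_hinge","grip_ball","jaw","mini"]: look(q,s,n=1)
print(sense())
E
```

```text
[[-0.05, -0.97, 0.22, 233.32], [-1.0, 0.05, -0.01, 50.0], [0.0, -0.22, -0.97, 1296.77], [0.0, 0.0, 0.0, 1.0]]
clamp call 0.64 [545.7  61.6   1.4]
crank_axis call 0.72 [531.2 -26.   89.6]
grip_hinge call 0.73 [475.4 -14.8  91.5]
grip_ball call 0.65 [532.5 -26.5  91.3]
jaw call 0.58 [546.8  52.   11.7]
mini call 0.77 [551.3  86.4  14.6]
[[0.94, -0.2, 0.28, 254.83], [-0.35, -0.53, 0.77, -687.03], [-0.01, -0.82, -0.57, 616.05], [0.0, 0.0, 0.0, 1.0]]
clamp call 0.95 [544.5  55.5  -5.3]
crank_axis call 0.74 [533.5 -26.1  88.6]
grip_hinge call 0.85 [481.7 -11.4  92.8]
grip_ball call 0.69 [526.3 -24.   90.2]
jaw call 0.67 [543.4  53.8  15.5]
mini call 0.51 [551.5  81.   10.6]
{'time': 0.7, 'joint_pos': array([ 6.08251038e+01,  7.46969023e+00,  8.52660976e+01,  2.97741850e-04,
        8.72610723e+01, -4.89303239e+00]), 'qd': array([ 0.04067811, -0.06626613,  0.08355158, -0.01867108, -0.03425984,
        0.04749379]), 'joint_efforts': array([ 1.85629600e-03, -5.69137537e+01, -5.00754583e+01,  9.60200077e-05,
        1.08134420e-03,  2.24109192e-05]), 'tool_pos': array([246.72357188, 546.94884718, 231.32395882]), 'tcp_rot': array([ 1.79996846e+02, -2.84983480e-05,  1.55718122e+02]), 'ft_force': array([ 0.94264211,  0.19238103, -0.04603466]), 'wrist_torque': array([0.03152659, 0.01556634, 0.02556196]), 'grip_force': 0.0, 'finger_gap': 85.3319474495373}
```

View pics/top.png

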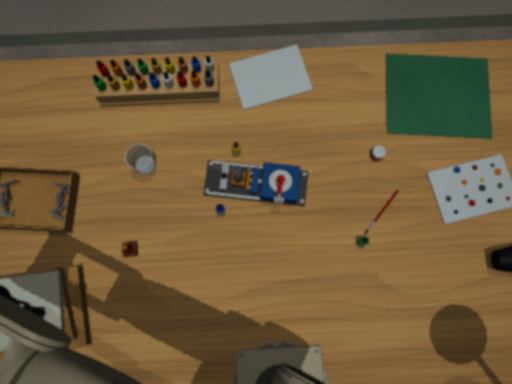

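View pics/side.png

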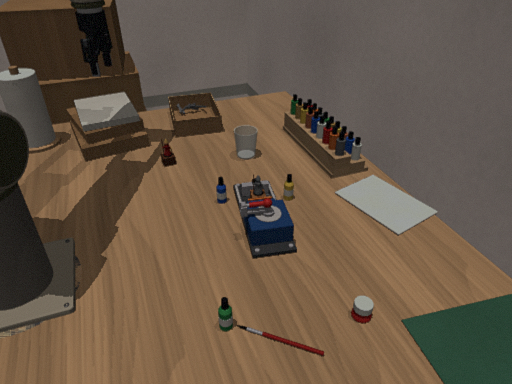

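The top view shows the clamp at px (205-308, 160-205), with the folded red grip running from its hinge at about (279,198) to the ball at about (281,181). The side view confirms the blue housing at about (268,222), with the blue and yellow droppers beside the bed. Next I'll refine the clamp's yaw and the ball position.

```bash
python3 - <<'E'
from h import *
a=snapshot("top");b=snapshot("side")
A=[]
for s in (a,b):
    for q in ["crank_axis","grip_hinge","grip_ball","jaw","mini","dropper_blue","dropper_yellow"]: look(q,s,n=1)
def ray(u,v,s,z):
    d=s["world_from_camera"][:3,:3]@np.linalg.inv(s["intrinsics"])@[u,v,1]; o=s["world_from_camera"][:3,3]
    return (o+d*(z-o[2])/d[2])
for s,n in((a,"t"),(b,"s")):
    m=regions_of("clamp",s)[0]["mask"]; 
    hsv=cv2.cvtColor(s["color"],cv2.COLOR_RGB2HSV)
    near=cv2.dilate(m.astype(np.uint8),np.ones((9,9)))>0
    red=near&((hsv[...,0]<6)|(hsv[...,0]>172))&(hsv[...,1]>170)&(hsv[...,2]>90)
    v,u=np.nonzero(red); P=np.array([ray(x,y,s,90)[:2] for x,y in zip(u,v)])
    c=P.mean(0); w_,V=np.linalg.eigh(np.cov(P.T)); d=V[:,1]*np.sign(-V[0,1]); t=(P-c)@d
    print(n,"red",len(u),c.round(1),"dir",np.degrees(np.arctan2(d[1],d[0])).round(1),t.min().round(1),t.max().round(1))
    blue=near&(hsv[...,0]>100)&(hsv[...,0]<125)&(hsv[...,1]>150)
    for nm,mm,z in(("clamp",m,12),("blue",blue,60)):
        v,u=np.nonzero(mm); P=np.array([ray(x,y,s,z)[:2] for x,y in zip(u,v)],np.float32)
        if n=="t": print(nm,cv2.minAreaRect(P))
x=cv2.resize(a["color"][145:220,190:325],(800,444),interpolation=cv2.INTER_CUBIC)
cv2.imwrite("pics/c.png",x[:,:,::-1])
print(px([532,-26,90],a),px([478.5,-14,90],a))
E
```

```text
crank_axis call 0.81 [532.5 -25.1  89.4]
grip_hinge call 0.74 [479.1 -18.5  88.5]
grip_ball call 0.61 [531.1 -27.7  90.1]
jaw call 0.32 [478.1 -17.8  92.5]
mini call 0.63 [552.7  87.7  15.4]
dropper_blue call 0.51 [470.1 141.   -2.1]
dropper_yellow call 0.69 [550.4  61.7  -0.6]
crank_axis call 0.78 [535.1 -26.9  86.6]
grip_hinge call 0.8 [481.8 -13.6  89.9]
grip_ball call 0.64 [530.7 -26.8  89.9]
jaw call 0.54 [543.2  52.5  11.8]
mini call 0.6 [547.4  81.8  13. ]
dropper_blue call 0.72 [467.  136.2  -1.8]
dropper_yellow call 0.68 [638.4  83.1   1. ]
t red 63 [518.4 -23.1] dir 169.4 -19.6 23.4
clamp ((548.8638305664062, 38.856895446777344), (283.9130554199219, 117.65103149414062), 80.6921157836914)
blue ((529.24560546875, -11.853767395019531), (124.52622985839844, 96.377197265625), 80.61925506591797)
s red 89 [519.9 -20.6] dir 177.8 -21.7 27.1
[280.6 178.1] [277.1 198.6]
```

View pics/c.png

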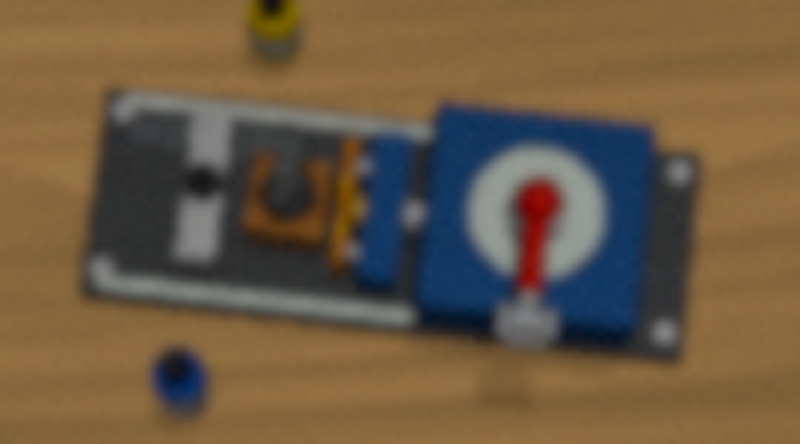

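The zoomed view shows the clamp tilted by about -10° yaw, the ball near crop px (540,197) over the axis, and the hinge at (528,322). All of this matches the numbers, so I'm moving above the ball.

play_rows(increments=[[0,[0,0,0],-0.085],[0,[0,0,0],-0.085],[0,[0,0,0],-0.085],[0,[-19,-26,0],0],[0,[-19,-26,0],0],[0,[-19,-26,0],0],[0,[-19,-26,0],0],[0,[-19,-26,0],0],[0,[-19,-26,0],0],[0,[-19,-26,0],0],[0,[-19,-26,0],0],[0,[-19,-26,0],0]], force=20)

```text
time: 2.6
tool_pos: [376.4, 286.1, 231.5]
tcp_rot: [180.0, 0.0, 170.3]
ft_force: [0.9, 0.6, 0.5]
finger_gap: 42.5
grip_force: 0.0
```

play_rows(increments=[[0,[-19,-26,0],0],[0,[-19,-26,0],0],[0,[-19,-26,0],0],[0,[-19,-26,0],0],[0,[-19,-26,0],0],[0,[-19,-26,0],0],[0,[-19,-26,0],0],[0,[-19,-26,0],0],[0,[-19,-26,0],0],[0,[-19,-26,0],0],[0,[-16,-23,0],0],[0,[0,0,0],0]])

```text
time: 3.6
tool_pos: [532.8, -30.5, 231.2]
tcp_rot: [-179.9, 0.1, 170.1]
ft_force: [0.5, 0.0, 0.7]
finger_gap: 42.4
grip_force: 0.0
```

play_rows(increments=[[0,[2.4,3.6,30],0],[0,[0,0,30],0],[0,[0,0,30],0],[0,[0,0,30],0],[0,[0,0,20],0],[0,[0,0,15],0],[0,[0,0,0],0]])

```text
time: 4.18
tool_pos: [526.6, -21.4, 72.3]
tcp_rot: [-180.0, -0.4, 170.3]
ft_force: [0.4, -0.2, -1.1]
finger_gap: 43.2
grip_force: 0.0
```

```bash
python3 - <<'E'
from h import *
a=snapshot("top");b=snapshot("side")
x=cv2.resize(b["color"][150:270,190:350],(800,600),interpolation=cv2.INTER_CUBIC)
cv2.imwrite("pics/d.png",x[:,:,::-1])
look("grip_ball",a,n=1);look("grip_ball",b,n=1);s=sense();print(s["tool_pos"],s["ft_force"])
E
```

```text
grip_ball call 0.71 [611.9 346.1  -1.5]
grip_ball call 0.53 [531.5 -26.9  88.1]
[530.89839772 -22.09896206  78.02371678] [-0.32769021 -0.99745285  0.51752105]
```

View pics/d.png

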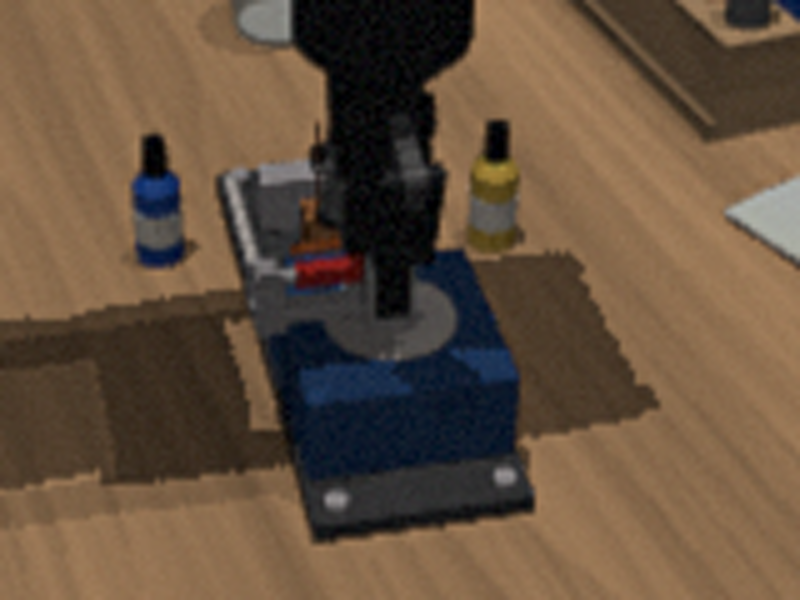

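The fingers straddle the ball at crop px (395,250), with the red shank showing at (330,270). I'll let the arm settle before closing.

play_rows(increments=[[0,[0,0,0],0],[0,[0,0,0],0],[0,[0,0,0],0],[0,[0,0,0],0]])

```text
time: 4.72
tool_pos: [530.2, -22.2, 76.9]
tcp_rot: [180.0, 0.1, 170.3]
ft_force: [-0.4, 0.4, -0.3]
finger_gap: 42.8
grip_force: 0.0
```

play_rows(increments=[[0,[-1.2,-4,0],0],[0,[0,0,0],0],[-1,[0,0,0],0],[-1,[0,0,0],0],[-1,[0,0,0],0],[-1,[0,0,0],0],[-1,[0,0,0],0],[-1,[0,0,0],0]], force=20)

```text
time: 5.38
tool_pos: [530.2, -26.4, 76.3]
tcp_rot: [-180.0, 0.0, 170.3]
ft_force: [-0.4, -1.6, 0.9]
finger_gap: 20.0
grip_force: 19.5
```

play_rows(increments=[[-1,[0.5,0,-6.9],0],[-1,[1.4,0,-6.8],0],[-1,[2.2,0,-6.6],0],[-1,[3.1,0,-6.2],0],[-1,[3.8,0,-5.8],0],[-1,[4.6,0,-5.2],0],[-1,[0,0,0],0],[-1,[0,0,0],0]])

```text
time: 6.05
tool_pos: [514.6, -23.6, 114.4]
tcp_rot: [-180.0, 0.0, 170.3]
ft_force: [-1.7, -0.8, 0.5]
finger_gap: 20.1
grip_force: 20.4
```

```bash
python3 - <<'E'
from h import *
b=snapshot("side")
x=cv2.resize(b["color"][150:270,190:350],(800,600),interpolation=cv2.INTER_CUBIC)
cv2.imwrite("pics/e.png",x[:,:,::-1])
s=sense();print(s["tool_pos"],s["ft_force"],s["tcp_rot"],s["finger_gap"],s["wrist_torque"])
E
```

```text
[514.71751876 -23.63660715 114.21248234] [-2.61280487 -1.79484514  0.99268237] [-1.79993157e+02  1.11321726e-02  1.70332105e+02] 20.346833798366298 [-0.27848514  0.33293952 -0.01313199]
```

View pics/e.png

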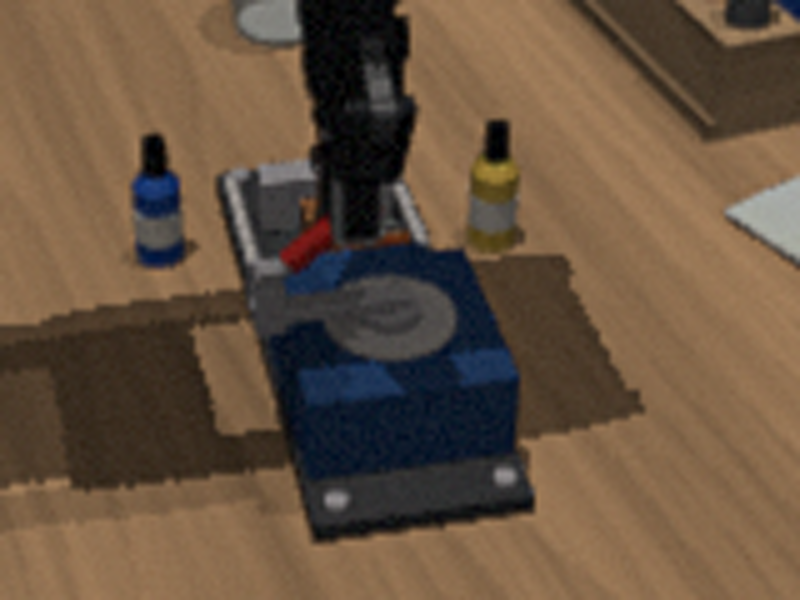

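The grip is following, at about 45°: the red shank is raised at crop px (310,245). I'll continue to upright.

play_rows(increments=[[-1,[5.2,0,-4.6],0],[-1,[5.8,0,-3.8],0],[-1,[6.2,0,-3.1],0],[-1,[6.6,0,-2.2],0],[-1,[6.8,0,-1.4],0],[-1,[6.9,0,-0.5],0],[-1,[0,0,0],0],[-1,[0,0,0],0],[-1,[0,0,0],0]])

```text
time: 6.85
tool_pos: [478.0, -17.3, 130.4]
tcp_rot: [-180.0, 0.0, 170.3]
ft_force: [-2.3, -2.3, 6.0]
finger_gap: 17.3
grip_force: 18.2
```

```bash
python3 - <<'E'
from h import *
b=snapshot("side")
x=cv2.resize(b["color"][150:270,190:350],(800,600),interpolation=cv2.INTER_CUBIC)
cv2.imwrite("pics/f.png",x[:,:,::-1])
s=sense();print(s["tool_pos"],s["ft_force"],s["tcp_rot"],s["finger_gap"],s["wrist_torque"])
E
```

```text
[478.10250546 -17.34978504 130.35292059] [-2.11386536 -2.900036    6.42227695] [1.79999837e+02 4.08492640e-02 1.70329765e+02] 17.581579830078837 [-0.32393772  0.1692524  -0.08793239]
```

View pics/f.png

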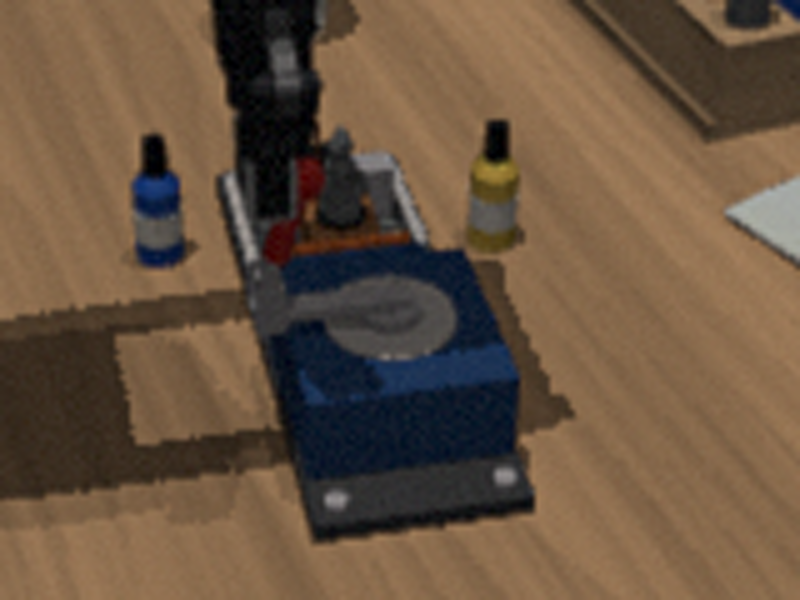

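The fingers ran ahead and the ball slid to the inner edge of the pads, at crop px (312,180), so the grip is only at about 65-70°. I'll release, go up, and push it from the inside with shut fingers.

play_rows(increments=[[0,[0,0,0],0],[0,[0,0,0],0],[0,[0,0,0],0],[0,[0,0,-25],0],[0,[0,0,-25],0],[-1,[-25,0,0],0],[-1,[-27,0,0],0],[-1,[0,0,0],0],[-1,[0,0,0],0],[-1,[0,0,25],0],[-1,[0,0,25],0],[-1,[0,0,0],0]])

```text
time: 7.9
tool_pos: [524.9, -25.3, 123.9]
tcp_rot: [-180.0, -0.5, 170.3]
ft_force: [-1.2, 1.1, -1.4]
finger_gap: -0.1
grip_force: 0.0
```

```bash
python3 - <<'E'
from h import *
a=snapshot("top");b=snapshot("side")
x=cv2.resize(b["color"][150:270,190:350],(800,600),interpolation=cv2.INTER_CUBIC)
cv2.imwrite("pics/g.png",x[:,:,::-1])
for s in(a,b):
  for q in("grip_ball","grip_hinge"): look(q,s,n=1)
s=sense();print(s["tool_pos"],s["ft_force"],s["tcp_rot"],s["finger_gap"],s["wrist_torque"])
E
```

```text
grip_ball call 0.68 [493.9 -20.2 140.8]
grip_hinge call 0.53 [478.  -17.1  91.4]
grip_ball call 0.68 [492.6 -20.1 141.5]
grip_hinge call 0.73 [480.4 -16.8  91.3]
[530.18426063 -26.14027092 131.3859832 ] [ 0.94759511 -0.14161756 -0.84278195] [1.79992770e+02 1.63291900e-01 1.70333939e+02] -0.011751258900722171 [ 0.02053016  0.02016744 -0.02262003]
```

View pics/g.png

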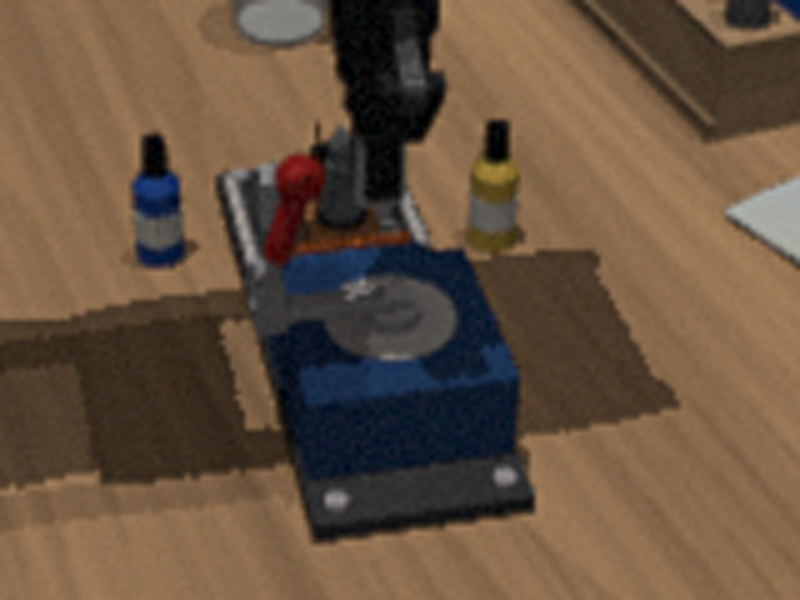

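The grip stands freely at about 75°, ball at crop px (298,178), with the shut fingers inside it at (385,190). Pushing outward.

play_rows(increments=[[-1,[8,0,0],0],[-1,[5,0,0],0],[-1,[4,0,0],0],[-1,[4,0,0],0],[-1,[3,0,0],0],[-1,[2,0,0],0],[-1,[0,0,0],0],[-1,[0,0,0],0]])

```text
time: 8.87
tool_pos: [503.6, -21.7, 129.6]
tcp_rot: [180.0, 0.0, 170.3]
ft_force: [3.2, -0.4, 2.4]
finger_gap: 0.0
grip_force: 1.7
```

play_rows(increments=[[-1,[1,0,0],0],[-1,[1,0,0],0],[-1,[0,0,0],0],[-1,[0,0,0],0]])

```text
time: 9.2
tool_pos: [501.4, -21.3, 129.2]
tcp_rot: [-180.0, -0.0, 170.3]
ft_force: [3.2, -0.9, 2.7]
finger_gap: -0.1
grip_force: 1.6
```

play_rows(increments=[[-1,[1,0,0],0],[-1,[1,0,0],0],[-1,[0,0,0],0],[-1,[0,0,0],0]])

```text
time: 9.53
tool_pos: [499.4, -21.0, 129.3]
tcp_rot: [-180.0, -0.0, 170.3]
ft_force: [3.0, -1.3, 2.3]
finger_gap: 0.0
grip_force: 1.5
```

play_rows(increments=[[-1,[1,0,0],0],[-1,[1,0,0],0],[-1,[0,0,0],0],[-1,[0,0,0],0]])

```text
time: 9.87
tool_pos: [498.5, -20.9, 129.6]
tcp_rot: [180.0, 0.1, 170.3]
ft_force: [7.7, -1.2, -0.6]
finger_gap: 0.1
grip_force: 4.1
```

play_rows(increments=[[-1,[1,0,0],0],[-1,[1,0,0],0],[-1,[0,0,0],0],[-1,[0,0,0],0]])

```text
time: 10.2
tool_pos: [497.5, -20.7, 129.8]
tcp_rot: [180.0, 0.3, 170.3]
ft_force: [13.2, -3.5, -3.9]
finger_gap: -0.4
grip_force: 6.7
```

The stop is felt: force rises to 13 N. Backing off, going up, and opening to about 34 mm over the standing ball.

play_rows(increments=[[-1,[-6,0,0],0],[-1,[-8,0,0],0],[-1,[0,0,-25],0],[-1,[0,0,-25],0],[-0.2,[8,0,0],0],[-0.2,[8,0,0],0],[-0.2,[4,0,0],0],[-0.2,[0,0,0],0],[-0.2,[0,0,0],0],[-0.2,[0,0,0],0],[-0.2,[0,0,0],0]])

```text
time: 11.12
tool_pos: [489.5, -19.3, 178.8]
tcp_rot: [-180.0, -0.1, 170.3]
ft_force: [-0.5, -0.1, -0.2]
finger_gap: 34.2
grip_force: 0.0
```

```bash
python3 - <<'E'
from h import *
a=snapshot("top");b=snapshot("side")
for s in(a,b):
  for q in("grip_ball","grip_hinge","crank_axis"): look(q,s,n=1)
s=sense();print(s["tool_pos"],s["ft_force"],s["joint_pos"])
E
```

```text
grip_ball call 0.57 [479.3 -20.6 141.8]
grip_hinge call 0.65 [479.1 -18.8 142.8]
crank_axis call 0.74 [ 609.  -300.8   -0.8]
grip_ball call 0.68 [477.  -18.6 142.8]
grip_hinge call 0.71 [485.  -18.   91.3]
crank_axis call 0.63 [535.  -28.1  86.3]
[489.78695054 -19.3683682  179.39167248] [ 0.5723624   0.5589606  -0.19786375] [-8.26015952e+00 -8.03632954e+00  1.06181328e+02 -1.07544612e-04
  8.18551987e+01 -8.85843032e+01]
```

The ball is upright at about (478,-19,142). Lowering around it.

play_rows(increments=[[-0.2,[7.3,-0.5,0],0],[-0.2,[0,0,20],0],[-0.2,[0,0,20],0],[-0.2,[0,0,15],0],[-0.2,[0,0,6],0],[-0.4,[0,0,0],0],[-0.4,[0,0,0],0],[-0.4,[0,0,0],0],[-0.4,[0,0,0],0],[-0.4,[0,0,0],0]])

```text
time: 12.35
tool_pos: [483.2, -18.7, 119.5]
tcp_rot: [180.0, 0.1, 170.3]
ft_force: [0.6, -0.1, -0.2]
finger_gap: 25.5
grip_force: 0.0
```

```bash
python3 - <<'E'
from h import *
b=snapshot("side")
x=cv2.resize(b["color"][150:270,190:350],(800,600),interpolation=cv2.INTER_CUBIC)
cv2.imwrite("pics/i.png",x[:,:,::-1])
s=sense();print(s["tool_pos"],s["ft_force"],s["finger_gap"],s["grip_force"])
E
```

```text
[483.04645235 -18.67615244 119.29780302] [ 0.82933055  0.28298015 -0.47982936] 25.637488254955684 0.0
```

View pics/i.png

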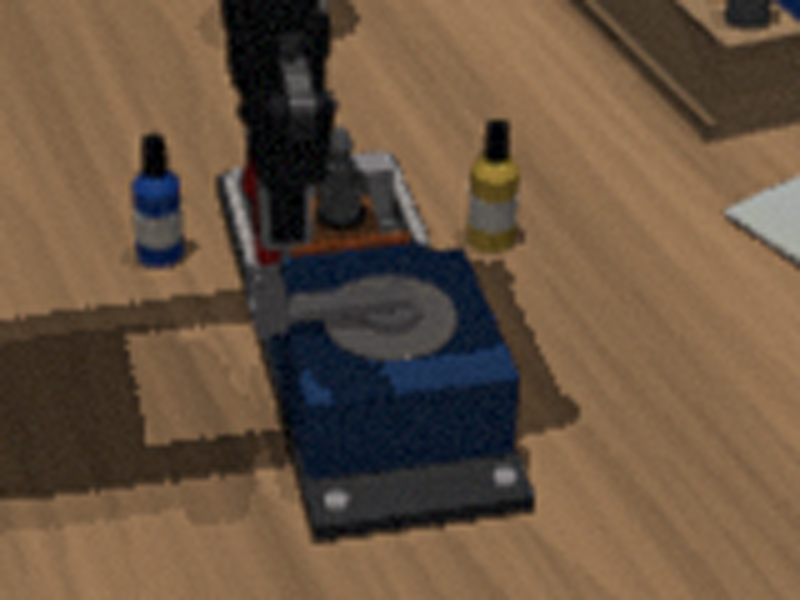

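The fingers straddle the standing grip: the red edge shows at crop px (252,180), outside the finger. Winding 1.2 rad free.

play_rows(increments=[[-0.4,[-0.1,3,0],0.06],[-0.4,[-0.15,5.2,0],0.1],[-0.4,[-0.15,5.2,0],0.1],[-0.4,[-0.15,5.2,0],0.1],[-0.4,[-0.15,5.2,0],0.1],[-0.4,[-0.15,5.2,0],0.1],[-0.4,[-0.15,5.2,0],0.1],[-0.4,[0,0,0],0],[-0.4,[0,0,0],0]])

```text
time: 13.15
tool_pos: [498.2, 11.2, 118.7]
tcp_rot: [180.0, 0.0, 132.7]
ft_force: [-0.7, -0.7, 1.1]
finger_gap: 25.2
grip_force: 0.4
```

```bash
cat >> h.py <<'E'
AX=np.array([533.3,-27.0])
def st():
    s=sense(); p=s["tool_pos"][:2]-AX; yaw=np.radians(s["tcp_rot"][2]); r=np.hypot(*p)
    u=p/r; t=np.array([u[1],-u[0]]); f=s["ft_force"]
    th=(np.radians(170.8)-np.arctan2(p[1],p[0]))%(2*np.pi)
    print("t",s["time"],"th %.3f r %.1f z %.1f toolturn %.3f Ftan %.2f Frad %.2f Fz %.2f gap %.1f gf %.1f j6 %.0f"%(th,r,s["tool_pos"][2],(np.radians(170.3)-yaw)%(2*np.pi),-f[:2]@t,f[:2]@u,f[2],s["finger_gap"],s["grip_force"],s["joint_pos"][5]))
E
python3 - <<'E'
from h import *
st()
a=snapshot("top");b=snapshot("side")
for s in(a,b): look("grip_ball",s,n=1)
st()
E
```

```text
t 13.15 th 0.667 r 51.9 z 118.7 toolturn 0.656 Ftan 1.01 Frad -0.05 Fz 1.09 gap 25.2 gf 0.4 j6 -47
grip_ball call 0.2 [548.9  59.7   0.8]
t 13.35 th 0.664 r 52.0 z 118.4 toolturn 0.658 Ftan 0.09 Frad -0.43 Fz -0.68 gap 25.7 gf 0.1 j6 -47
```

play_rows(increments=[[-0.4,[-0.1,3,0],0.06],[-0.4,[-0.15,5.2,0],0.1],[-0.4,[-0.15,5.2,0],0.1],[-0.4,[-0.15,5.2,0],0.1],[-0.4,[-0.15,5.2,0],0.1]])

```text
time: 13.77
tool_pos: [517.7, 22.8, 118.3]
tcp_rot: [-179.9, 0.0, 105.9]
ft_force: [-5.7, -2.4, 3.6]
finger_gap: 25.8
grip_force: 2.9
```

```bash
python3 - <<'E'
from h import *
st()
a=snapshot("top");b=snapshot("side");st()
for s in(a,b):
  for q in("grip_ball","grip_hinge"): look(q,s,n=1)
x=np.vstack([cv2.resize(b["color"][150:250,190:350],(480,300),interpolation=cv2.INTER_CUBIC),cv2.resize(a["color"][145:220,205:325],(480,300),interpolation=cv2.INTER_CUBIC)])
cv2.imwrite("pics/j.png",x[:,:,::-1])
E
```

```text
t 13.7667 th 1.106 r 52.2 z 118.3 toolturn 1.123 Ftan 6.17 Frad -0.53 Fz 3.56 gap 25.8 gf 2.9 j6 -19
t 13.8667 th 1.120 r 52.4 z 118.3 toolturn 1.120 Ftan 1.62 Frad 0.75 Fz 1.17 gap 25.5 gf 0.9 j6 -19
grip_ball call 0.38 [613.2 345.8  -1.5]
grip_hinge call 0.52 [514.4  26.6  88.5]
grip_ball call 0.49 [516.9  26.4 142.4]
grip_hinge call 0.62 [519.   29.6  90.8]
```

View pics/j.png

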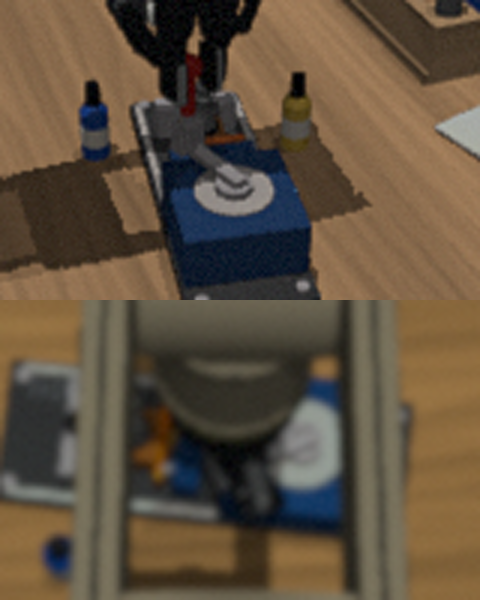

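The red grip is vertical at px (190,85), the arm has turned with it, and the moving force is 6 N as expected. Continuing.

play_rows(increments=[[-0.4,[-0.05,2.6,0],0.05],[-0.4,[-0.15,5.2,0],0.1],[-0.4,[-0.15,5.2,0],0.1],[-0.4,[-0.15,5.2,0],0.1],[-0.4,[-0.05,2.6,0],0.05],[-0.4,[-0.05,2.6,0],0.05]])

```text
time: 14.57
tool_pos: [540.8, 25.0, 118.2]
tcp_rot: [-179.9, 0.0, 80.4]
ft_force: [-6.1, 0.6, 3.8]
finger_gap: 25.1
grip_force: 2.8
```

```bash
python3 -c "
from h import *
st()"
```

```text
t 14.5667 th 1.553 r 52.5 z 118.2 toolturn 1.570 Ftan 6.16 Frad -0.24 Fz 3.82 gap 25.1 gf 2.8 j6 7
```

play_rows(increments=[[-0.4,[-0.05,2.6,0],0.05],[-0.4,[-0.05,2.6,0],0.05]])

```text
time: 14.73
tool_pos: [545.8, 23.9, 118.2]
tcp_rot: [-179.9, 0.0, 74.6]
ft_force: [-5.6, 1.3, 3.8]
finger_gap: 25.5
grip_force: 2.8
```

```bash
python3 -c "
from h import *
st()"
```

```text
t 14.7333 th 1.650 r 52.4 z 118.2 toolturn 1.670 Ftan 5.75 Frad -0.09 Fz 3.82 gap 25.5 gf 2.8 j6 12
```

play_rows(increments=[[-0.4,[-0.05,2.6,0],0.05],[-0.4,[-0.05,2.6,0],0.05]])

```text
time: 14.9
tool_pos: [550.7, 22.4, 118.2]
tcp_rot: [-179.9, 0.0, 68.9]
ft_force: [-4.9, 1.1, 3.5]
finger_gap: 25.2
grip_force: 2.8
```

play_rows(increments=[[-0.4,[-0.05,2.6,0],0.05],[-0.4,[-0.05,2.6,0],0.05]])

```text
time: 15.07
tool_pos: [555.5, 20.4, 118.2]
tcp_rot: [-179.9, 0.0, 63.2]
ft_force: [-5.3, 2.2, 3.2]
finger_gap: 25.5
grip_force: 2.8
```

play_rows(increments=[[-0.4,[-0.05,2.6,0],0.05],[-0.4,[-0.05,2.6,0],0.05]])

```text
time: 15.23
tool_pos: [560.1, 18.0, 118.2]
tcp_rot: [-179.9, 0.0, 57.5]
ft_force: [-4.9, 2.7, 3.0]
finger_gap: 25.8
grip_force: 2.8
```

play_rows(increments=[[-0.4,[-0.05,2.6,0],0.05],[-0.4,[-0.05,2.6,0],0.05]])

```text
time: 15.4
tool_pos: [564.4, 15.1, 118.2]
tcp_rot: [-179.9, 0.0, 51.7]
ft_force: [-4.5, 3.4, 3.1]
finger_gap: 26.0
grip_force: 2.8
```

play_rows(increments=[[-0.4,[-0.05,2.6,0],0.05],[-0.4,[-0.05,2.6,0],0.05]])

```text
time: 15.57
tool_pos: [568.4, 11.8, 118.2]
tcp_rot: [-179.9, 0.0, 46.0]
ft_force: [-4.3, 3.4, 2.0]
finger_gap: 25.7
grip_force: 2.8
```

play_rows(increments=[[-0.4,[-0.05,2.6,0],0.05],[-0.4,[-0.05,2.6,0],0.05]])

```text
time: 15.73
tool_pos: [572.0, 8.1, 118.3]
tcp_rot: [-179.9, 0.0, 40.3]
ft_force: [-3.6, 2.8, 2.6]
finger_gap: 25.7
grip_force: 2.8
```

```bash
python3 -c "
from h import *
st()"
```

```text
t 15.7333 th 2.244 r 52.3 z 118.3 toolturn 2.269 Ftan 4.47 Frad -0.74 Fz 2.64 gap 25.7 gf 2.8 j6 45
```

play_rows(increments=[[-0.4,[-0.05,2.6,0],0.05],[-0.4,[-0.05,2.6,0],0.05]])

```text
time: 15.9
tool_pos: [575.3, 4.1, 118.3]
tcp_rot: [-179.9, -0.0, 34.6]
ft_force: [-4.5, 4.5, 3.1]
finger_gap: 25.4
grip_force: 2.8
```

play_rows(increments=[[-0.4,[-0.05,2.6,0],0.05],[-0.4,[-0.05,2.6,0],0.05]])

```text
time: 16.07
tool_pos: [578.1, -0.2, 118.3]
tcp_rot: [-179.9, -0.0, 28.8]
ft_force: [-3.6, 3.5, 1.9]
finger_gap: 25.7
grip_force: 2.8
```

```bash
python3 - <<'E'
from h import *
st()
b=snapshot("side");a=snapshot("top")
for s in(a,b):
  for q in("grip_ball","grip_hinge","jaw","mini"): look(q,s,n=1)
E
```

```text
t 16.0667 th 2.442 r 52.2 z 118.3 toolturn 2.469 Ftan 4.87 Frad -1.26 Fz 1.86 gap 25.7 gf 2.8 j6 56
grip_hinge call 0.46 [579.    3.3  88.9]
jaw call 0.41 [548.2  66.    6.4]
mini call 0.46 [550.6  95.   13.2]
grip_ball call 0.57 [575.2   4.6 144.1]
grip_hinge call 0.62 [581.3   6.   87.6]
jaw call 0.58 [ 6.136e+02 -3.011e+02 -1.000e-01]
mini call 0.48 [551.8  88.9  12.5]
```

play_rows(increments=[[-0.4,[-0.05,2.6,0],0.05],[-0.4,[-0.05,2.6,0],0.05]])

```text
time: 16.73
tool_pos: [580.8, -5.4, 118.4]
tcp_rot: [-180.0, 0.0, 23.0]
ft_force: [-2.5, 5.4, 1.2]
finger_gap: 25.6
grip_force: 2.9
```

play_rows(increments=[[-0.4,[-0.05,2.6,0],0.05],[-0.4,[-0.05,2.6,0],0.05]])

```text
time: 16.9
tool_pos: [582.7, -10.3, 118.4]
tcp_rot: [-180.0, -0.0, 17.3]
ft_force: [-2.3, 5.1, 1.5]
finger_gap: 25.7
grip_force: 2.8
```

```bash
python3 -c "
from h import *
st()"
```

```text
t 16.9 th 2.656 r 52.1 z 118.4 toolturn 2.671 Ftan 5.52 Frad -0.52 Fz 1.50 gap 25.7 gf 2.8 j6 67
```

play_rows(increments=[[-0.4,[-0.05,2.6,0],0.05],[-0.4,[-0.05,2.6,0],0.05]])

```text
time: 17.07
tool_pos: [584.1, -15.4, 118.4]
tcp_rot: [-180.0, -0.0, 11.5]
ft_force: [-1.3, 5.5, 1.7]
finger_gap: 25.7
grip_force: 2.8
```

play_rows(increments=[[-0.4,[-0.05,2.6,0],0.05],[-0.4,[-0.05,2.6,0],0.05]])

```text
time: 17.23
tool_pos: [585.0, -20.4, 118.4]
tcp_rot: [-180.0, -0.0, 5.8]
ft_force: [-0.7, 6.0, 1.3]
finger_gap: 25.6
grip_force: 3.2
```

```bash
python3 -c "
from h import *
st()"
```

```text
t 17.2333 th 2.855 r 52.1 z 118.4 toolturn 2.871 Ftan 6.05 Frad 0.07 Fz 1.26 gap 25.6 gf 3.2 j6 77
```

play_rows(increments=[[-0.4,[-0.05,2.6,0],0.05]])

```text
time: 17.32
tool_pos: [585.2, -22.9, 118.4]
tcp_rot: [-179.9, -0.0, 2.9]
ft_force: [-1.5, 7.5, 0.6]
finger_gap: 25.7
grip_force: 3.5
```

```bash
python3 -c "
from h import *
st()"
```

```text
t 17.3167 th 2.903 r 52.1 z 118.4 toolturn 2.921 Ftan 7.61 Frad -0.93 Fz 0.63 gap 25.7 gf 3.5 j6 80
```

play_rows(increments=[[-0.4,[-0.05,2.6,0],0.05]])

```text
time: 17.4
tool_pos: [585.4, -25.4, 118.5]
tcp_rot: [-179.9, -0.0, 0.1]
ft_force: [-0.2, 7.8, 1.4]
finger_gap: 26.0
grip_force: 3.8
```

```bash
python3 -c "
from h import *
st()"
```

```text
t 17.4 th 2.950 r 52.1 z 118.5 toolturn 2.971 Ftan 7.79 Frad -0.01 Fz 1.44 gap 26.0 gf 3.8 j6 82
```

play_rows(increments=[[-0.4,[-0.05,2.6,0],0.05]])

```text
time: 17.48
tool_pos: [585.4, -27.9, 118.5]
tcp_rot: [-179.9, -0.0, -2.8]
ft_force: [-0.2, 7.9, 1.3]
finger_gap: 25.7
grip_force: 4.0
```

play_rows(increments=[[-0.4,[0,0,0],0],[-0.4,[0,0,0],0],[-0.4,[0,0,0],0],[-0.4,[0,0,0],0],[-0.4,[0,0,0],0],[-0.4,[0,0,0],0]])

```text
time: 17.98
tool_pos: [585.5, -28.2, 118.5]
tcp_rot: [-180.0, -0.1, -2.7]
ft_force: [0.4, 5.7, 0.7]
finger_gap: 25.9
grip_force: 2.8
```

```bash
python3 - <<'E'
from h import *
st()
b=snapshot("side");a=snapshot("top")
for s in(a,b):
  for q in("grip_ball","grip_hinge","jaw","mini"): look(q,s,n=1)
E
```

```text
t 17.9833 th 3.003 r 52.2 z 118.5 toolturn 3.019 Ftan 5.74 Frad 0.25 Fz 0.68 gap 25.9 gf 2.8 j6 85
grip_ball call 0.46 [589.3 -25.3 142.9]
grip_hinge call 0.72 [473.4 137.2  -3.4]
jaw call 0.64 [550.4  69.    7.9]
mini call 0.67 [548.1  94.5  14.1]
grip_hinge call 0.77 [592.2 -21.8  90.3]
jaw call 0.78 [547.4  69.2  13.1]
mini call 0.55 [551.8  93.    9.1]
```

Bite is felt: about 2.4 N over free running, so roughly 22 N of clamping. Letting go.

play_rows(increments=[[-0.2,[0,-2,0],0],[-0.1,[0,0,0],0],[-0.1,[0,0,0],0],[-0.1,[0,0,0],0],[-0.1,[0,0,-15],0],[-0.1,[0,0,-25],0],[-0.1,[0,0,-30],0],[-0.1,[0,0,-30],0],[-0.1,[20,0,0],0],[-0.1,[0,0,0],0],[-0.1,[0,0,0],0],[-0.1,[0,0,0],0]])

```text
time: 19.48
tool_pos: [604.5, -27.7, 217.5]
tcp_rot: [180.0, 0.1, -2.7]
ft_force: [-0.6, 0.3, 0.2]
finger_gap: 38.4
grip_force: 0.0
```

```bash
python3 - <<'E'
from h import *
st()
b=snapshot("side");a=snapshot("top")
for s in(a,b):
  for q in("grip_ball","grip_hinge","jaw","mini"): look(q,s,n=1)
x=cv2.resize(b["color"][150:270,190:350],(800,600),interpolation=cv2.INTER_CUBIC)
cv2.imwrite("pics/k.png",x[:,:,::-1])
E
```

```text
t 19.4833 th 2.991 r 71.2 z 217.5 toolturn 3.020 Ftan 0.26 Frad -0.63 Fz 0.24 gap 38.4 gf 0.0 j6 85
grip_ball call 0.37 [590.4 -21.5 142.1]
grip_hinge call 0.44 [588.2 -22.7  87.8]
grip_ball call 0.64 [588.4 -24.8 141.5]
grip_hinge call 0.76 [590.3 -19.5  93.1]
jaw call 0.65 [592.3 -18.9  92.8]
```

View pics/k.png

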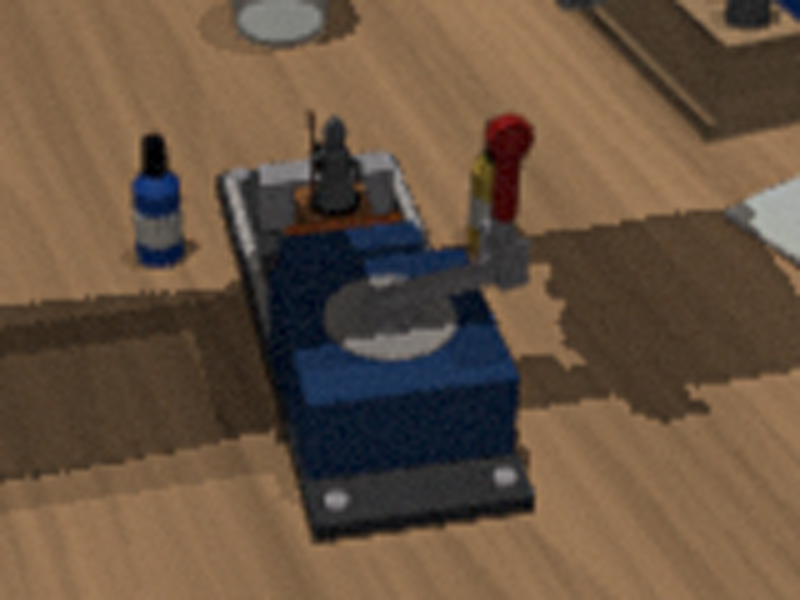

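The grip stands upright, ball at crop px (510,135) over the hinge at (508,265). The pad is against the plinth at the back stop, the miniature is upright at (335,170), and the arm is clear. Handing in.

```bash
python3 -c "
from h import *
print(hand_in())"
```

```text
the job is handed in; nothing more can be done
None
```

The job is handed in, result not reported back: the grip stands upright, and the crank is wound about 3 rad until it bit, with an estimated 22 N on the plinth, judged from the grip force. The arm is clear, and I saw nothing else moved.

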